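# Put a re-glued book under the nipping press

## Robot

A 6-joint arm with a two-finger parallel gripper is mounted at the origin on the work surface. World frame = base frame: x ahead of the robot, y to its left, z up, the work surface at z = 0. Lengths are in m, angles in rad, forces in N, time in s.
With the tool pointing down it reaches from about 0.275 to 0.85 m from the base axis. Payload 5.2 kg.
Tool frame: the origin (TCP) lies at the centre of the arm's flange, where the gripper is bolted on; the fingertips stand 173 mm ahead of it and the grasp point (between the pads) lies 155 mm ahead of it; z points along the fingers, x is the direction in which the jaws open and shut, and the axes are right-handed (so a half turn about z gives the same grasp; the last joint's range is limited). The gripper opens to 85 mm and grips with 20 to 120 N. Pads are 22 mm wide; open, the fingers measure 114 mm over their backs; the gripper's body (76 mm by 85 mm) begins 54 mm behind the grasp point. The pads swing forward as they close: fully open they stand 13 mm farther back than shut.
Start: joints at [0.926, 0.259, 1.535, -0, 1.348, -0.203], TCP at [0.235, 0.497, 0.405] pointing down, gripper open.
Joint ranges: [-3.14, 3.14], [-0.91, 2.08], [0.19, 2.58], [-1.22, 4.36], [0.22, 2.71], [-3.12, 3.12]. Speed limits (rad/s): [2.57, 2.57, 3.14, 3.14, 3.14, 3.14].

## Interface

Orientations are given as a rotation vector (axis times angle).
In Python, from cell import ctrl gives the robot as it stands. The module is installed in compiled form; this text tells all that it offers.
- The arm moves only by the tool servo_tool, never from a script. Its argument "motion" is one flat list of numbers, 6 for each row, row after row: the shift along the world's x, y, z in mm, then the turn, a rotation vector about the world's x, y, z in degrees. In form: [dx, dy, dz, ax, ay, az, dx, dy, dz, ax, ay, az, ...]. A call has 1 to 8 rows; each row is the pose to reach, as a shift and turn from the pose commanded when the call began; what a row does not reach only later rows make up. A row lasts 1/8 s, in which the tool goes at most 62.5 mm and 10.7 degrees, less where a joint would pass 70% of its speed; a pose out of reach is approached as far as the arm can. A call with a gripper value outside its range is refused whole. "grip" is the opening, from 0 (shut) to 1 (fully open), set as the call begins (left out, the last holds). The fingers move at their own pace and stop on an object; "force" is the grip in N (left out, the last holds). Time passes only in rows, so rows that repeat a pose let the fingers close. It gives the time, the measured TCP pose, the force and the opening at its end, in the units of the state.
- ctrl.sense(): the state, without advancing time (a new reading comes with each control period).
- ctrl.capture(name): name is "scene" or "top"; returns a dict with "pixels" (400x640x3 uint8, red, green, blue), "mtx" (3x3 intrinsics, pixels), "view" (4x4, takes a point from world to camera coordinates). Camera axes: x right, y down, z forward; pixel columns grow to the right and rows downward; lengths in m; the calibration is good to about 2 mm. A picture is of the moment at which its call begins. There is no depth.
- ctrl.finish_job(): hands the job in, once; it reports no verdict.
The state is a dict: "time_s": time; "joints": joint angles; "joint_velocities": joint speeds; "effort": joint torques, N m; "eef_pos": TCP position; "eef_rot": TCP orientation; "wrist_force": force on the tool from outside, world axes, zero at the start; "ft_torque": the same for the moment, N m; "opening": finger opening in m.
Only numpy, scipy, OpenCV 4.12 (cv2) and the standard library are available. Lean on these libraries where they do the work, as an engineer would, in place of code of your own. Each camera call takes 0.05 s, during which the arm holds its last target. There are 200 camera calls.

## Task

Put the re-glued book to press: turn the nipping press's crank clockwise at an unhurried, even pace of about four seconds a turn, working through the stiff spot in every turn without ever letting it surge, until the platen stands clear above the book's height, then take your hand off so that the pawl holds it. Slide the bed board with the book fully home under the platen, the book not touching it. Then lift the crank knob to free the pawl, let the crank turn back slowly until the platen lies with its weight on the book (do not screw it down hard), let the knob drop and let go, and leave the other things on the desk alone.

Things in the scene. Friction and masses are not known exactly. Their poses are not given: they have to be found in the camera images.
- press: Bookbinder's nipping press, dark green cast iron, fixed: base 270 x 210 x 22 mm, two steel columns 115 mm either side of its centre along the press's x, crown beam 270 x 60 mm across them, top at 184 mm, carrying ratchet ring and crank. Bed runners lead out to 240 mm on the press's +y side. Origin: on the desk under the middle of the platen; x along the crown, y to where the bed comes out, z up.
- crank_axis (a point): Point on the crank's vertical axis, at the top of the crank arm (204 to 208 mm above the desk; a 36 mm counterweight ball sits 62 mm out on the side opposite the knob, top at 222 mm). The steel screw, 29 mm thick, comes up through the hub here: its top is 227 mm above the desk with the platen down and up to 291 mm with it up.
- stiff_spot (a point): Point 80 mm from the crank's axis on the press's -x side. As the arm passes within about 0.6 rad of it (crank 3.14, 9.42, 15.71 rad and so on) the bent screw binds: about 11 N at the knob instead of about 4 N, and just past the middle the crank wants to run on by itself. It is there in both directions.
- crank (a joint): Crank angle, rad, over several turns, growing clockwise seen from above; at 0 and every whole turn the arm points along the press's +x. Clockwise lifts the platen 20 mm a turn: screw = 0.003183 x crank. A spring pawl clicks over 20 teeth a turn (0.314 rad) and stops it from turning back. With the pawl lifted the platen's weight drives the crank back with about 2 N at the knob.
- knob_grip (a point): Middle of the grip of the upright white porcelain crank knob, 80 mm from the crank's axis, 244 mm above the desk with the knob down. Round, 28 mm thick, 218 to 260 mm above the desk, then a cap 34 mm across (top 272 mm). It spins freely on its pin, so the hand need not turn with the crank. The lift bar under it has its top at 213 mm, the pin's collar 217 mm.
- lift (a joint): How far the knob and its lift bar are lifted, m: 0 is down (pawl works), end stop at 0.010. A spring pulls it down; lifting takes about 5 to 6 N. Above 0.006 the pawl is clear of the teeth. When let go it drops and the pawl engages again by itself.
- screw (a joint): Height of the screw's foot, m (0 to 0.064) = height of the hanging platen's flat underside above the bed board's top. Once the platen lies on something the screw can go down 2 mm more in its collar before it presses.
- platen: Cast-iron platen, 170 mm (press x) x 140 mm (press y) x 22 mm, 5 kg (the screw 2 kg more), hanging on the screw's collar with 2 mm of upward play. Origin: middle of its underside.
- bed (a joint): How far the bed board is drawn out along the press's +y, m: 0 is fully home against its stop, 0.15 fully out. It slides with about 2.5 N and stays where it is left.
- bed_handle (a point): Middle of the brass bar handle on the outer end of the bed board: a round bar 10 mm thick and 90 mm long, parallel to the press's x, its centre 70 mm above the desk and 32 mm above the board; 170 mm from the press's middle when the bed is home. The pale wooden board is 148 mm wide with its top 38 mm above the desk.
- book: Red-brown leather-bound book lying flat and loose on the bed board, 130 mm (its x) x 90 mm (its y) x 45 mm thick, 0.42 kg; it rides along by friction. Origin: middle of its underside. It lies nearly square to the press, about under the middle of the platen once the bed is home.
- burner: Bystander: celadon incense burner with lid, 94 mm across, 96 mm high. Origin: middle of the foot.
- ring_dish: Bystander: lavender-glazed shallow ring dish, 100 mm across, 22 mm high. Origin: middle of the foot.
- magnifier: Bystander: brown bakelite magnifier lying flat, lens frame 91 mm across, handle to 144 mm along its -x. Origin: under the middle of the lens.
- cup_weights: Bystander: closed stack of brass nested cup weights, 58 mm across, 67 mm high. Origin: middle of the foot.
Mind the look-alikes: they are no part of the job. Leave any orange or purple look-alike of the book alone.

How it is judged:
By the outcome, as a careful person would: the job done as asked, in the order asked, and still so for the second after the job is handed in, with the robot touching nothing.
It also fails if it takes over 72 s, if anything falls off the work surface, if the arm or the gripper's body presses on something with over 40 N, if the wrist force passes 120 N, or if a joint passes its speed limit or range.

## Working session

There is one attempt and no reset: what is moved stays moved. The work goes in short steps, Python scripts to look and compute and a tool call to move; the robot and the scene stay as the last step left them, time stands still between calls to the robot, and variables do not carry over. Pictures are saved under pics/ and viewed, about 8 in all and at most 12, crops included, and the job is handed in when it is done.

Besides the shell and the picture viewer there is one more tool, called after "Call:" as name(argument=value, ...) on one line, values as JSON. servo_tool: Moves the arm, as the interface text tells. Its arguments: {"type":"object","properties":{"motion":{"type":"array"},"grip":{"type":"number"},"force":{"type":"number"}},"required":["motion"]}

```bash
mkdir -p pics; ls; python3 - <<'E'
from cell import ctrl
import cv2,numpy as np
for n in("scene","top"):
    c=ctrl.capture(n); cv2.imwrite(f"pics/{n}0.png",c["pixels"][:,:,::-1]); np.savez(f"{n}0.npz",**c)
    print(n,c["mtx"].tolist(),np.round(c["view"],4).tolist())
s=ctrl.sense();print(s)
E
```

```text
pics
scene [[501.5919214414199, 0.0, 320.281648951885], [0.0, 501.5919214414199, 205.98090610280872], [0.0, 0.0, 1.0]] [[-0.3078, 0.9514, -0.0137, 0.1476], [0.7057, 0.2186, -0.6739, -0.2703], [-0.6381, -0.2171, -0.7387, 1.8478], [0.0, 0.0, 0.0, 1.0]]
top [[382.4570876892475, 0.0, 324.53970633415344], [0.0, 382.4570876892475, 198.83304803295593], [0.0, 0.0, 1.0]] [[-0.0078, -0.9998, -0.0159, 0.0233], [-0.9864, 0.0103, -0.1637, 0.5841], [0.1639, 0.0144, -0.9864, 1.2431], [0.0, 0.0, 0.0, 1.0]]
{'time_s': 0.1, 'joints': array([ 9.26184391e-01,  2.59292080e-01,  1.53597941e+00, -1.03663009e-05,
        1.34799430e+00, -2.02787104e-01]), 'joint_velocities': array([ 0.00138165, -0.00077189, -0.00314996,  0.00086775, -0.00054802,
        0.00235295]), 'effort': array([ 3.00908403e-03, -4.46968782e+01, -2.91250116e+01, -3.86572719e-05,
        6.26284716e-03, -4.92368013e-07]), 'eef_pos': array([0.23503182, 0.49704224, 0.40394345]), 'eef_rot': array([ 2.65370705e+00,  1.68037442e+00, -2.45202132e-03]), 'wrist_force': array([-0.42713546, -0.54878365, -0.5790553 ]), 'ft_torque': array([-0.03077455, -0.01531588,  0.01846766]), 'opening': 0.08499450638619703}
```

View pics/scene0.png

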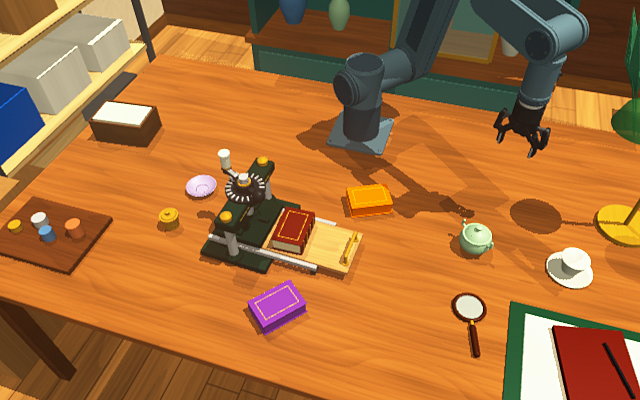

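View pics/top0.png

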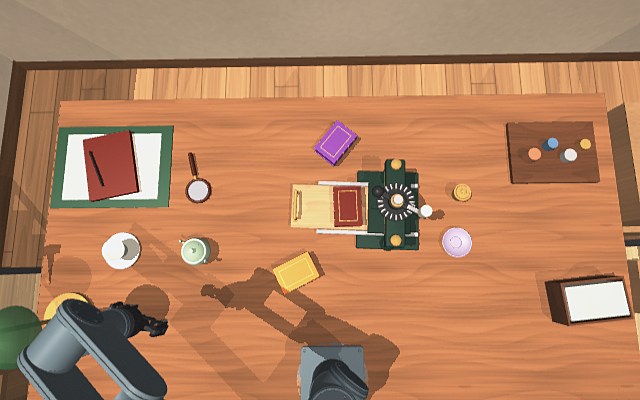

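The red-brown book lies on the bed, at top (348,206) and scene (293,230). The purple book at top (336,143) and the orange one at (296,272) are off the press, so they are look-alikes and stay untouched. The knob is at top (426,211). I'll enlarge both views of the press.

```bash
python3 - <<'E'
import cv2,numpy as np
a=cv2.imread("pics/top0.png")[150:260,280:450]; b=cv2.imread("pics/scene0.png")[140:280,195:370]
a=cv2.resize(a,None,fx=4.5,fy=4.5,interpolation=cv2.INTER_CUBIC); b=cv2.resize(b,None,fx=4.2,fy=4.2,interpolation=cv2.INTER_CUBIC)
cv2.imwrite("pics/ta.png",a);cv2.imwrite("pics/sa.png",b);print(a.shape,b.shape)
E
```

```text
(495, 765, 3) (588, 735, 3)
```

View pics/ta.png

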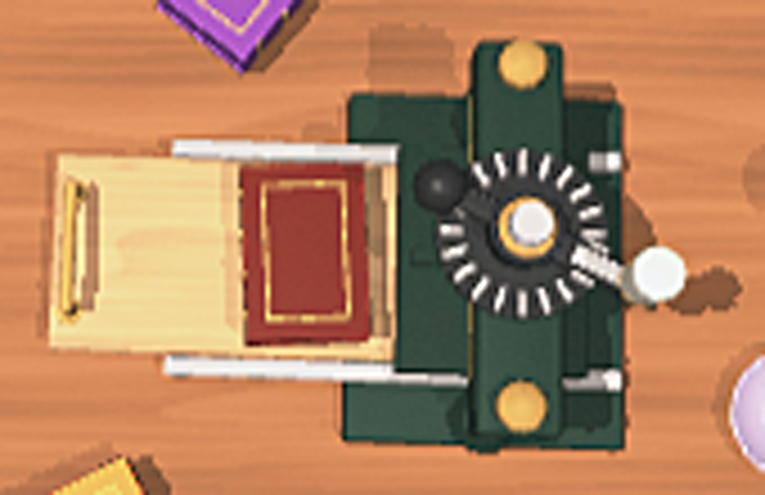

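View pics/sa.png

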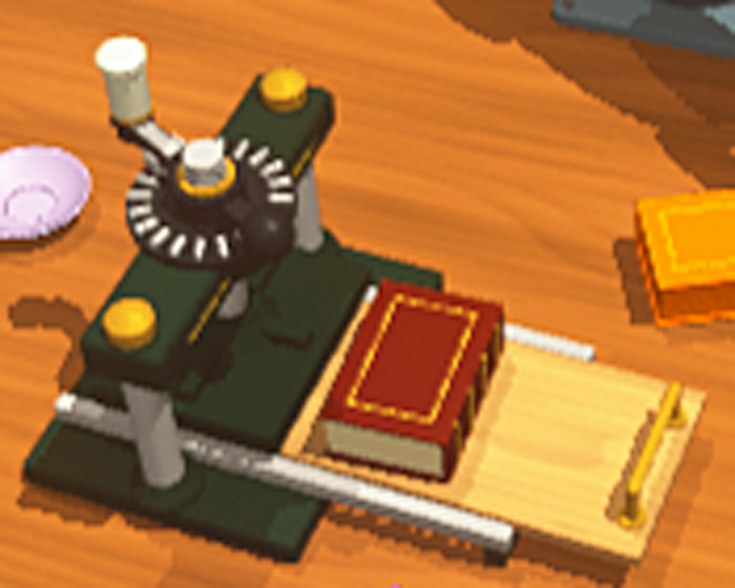

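Picks from the crops, in crop pixels:
- **Knob cap:** top (658,272), scene (122,52).
- **Screw top:** top (532,224), scene (207,148).
- **Column caps:** top (522,63) and (521,406).
- **Handle:** top (72,248), scene (656,442).
- **Book:** the red-brown one on the board, confirmed.

```bash
cat > h.py <<'E'
import numpy as np,cv2
C={n:dict(np.load(n+"0.npz")) for n in("scene","top")}
P={n:C[n]["mtx"]@C[n]["view"][:3] for n in C}
def tri(t,s):
    X=cv2.triangulatePoints(P["top"],P["scene"],np.float64(t).reshape(2,1),np.float64(s).reshape(2,1))[:,0];return X[:3]/X[3]
def atz(n,p,z):
    M=P[n]; A=np.c_[M[:,:2],-np.array([p[0],p[1],1.])]; r=np.linalg.solve(A,-(M[:,2]*z+M[:,3])); return np.r_[r[:2],z]
def proj(n,X): q=P[n]@np.r_[X,1]; return q[:2]/q[2]
T=lambda u,v:(u/4.5+280-.4,v/4.5+150-.4)
S=lambda u,v:(u/4.2+195-.4,v/4.2+140-.4)
E
python3 - <<'E'
from h import *
np.set_printoptions(precision=4,suppress=True)
for n,t,s in[("knobtop",(658,272),(122,52)),("screwtop",(532,224),(207,148)),("capA",(522,63),(285,83)),("capB",(521,406),(130,318)),("capA'",(522,63),(130,318)),("capB'",(521,406),(285,83)),("hand",(72,248),(656,442)),("h1",(72,183),(634,487)),("h2",(70,312),(678,392))]:
    X=tri(T(*t),S(*s));print(n,X,proj("top",X)-T(*t))
for n,t,z in[("cA",(522,63),.19),("cB",(521,406),.19),("knob",(658,272),.272),("hand",(72,248),.075)]: print(n,atz("top",T(*t),z))
for q in[(245,163),(363,165),(370,341),(245,346)]: print("book",atz("top",T(*q),.083))
E
```

```text
knobtop [ 0.5129 -0.2645  0.2705] [-0.1128  0.0455]
screwtop [ 0.5487 -0.1936  0.2367] [-0.4774  0.182 ]
capA [ 0.6085 -0.1268  0.3699] [-16.4203   4.6506]
capB [ 0.4773 -0.289  -0.0429] [16.1526 -7.9795]
capA' [ 0.6656 -0.1997  0.1948] [-0.1117  0.044 ]
capB' [ 0.4358 -0.1895  0.1961] [-0.3007  0.1108]
hand [0.5624 0.1168 0.0628] [-0.7227  0.2131]
h1 [0.6098 0.1153 0.0725] [-0.4697  0.1411]
h2 [0.5148 0.1189 0.061 ] [-0.9197  0.2663]
cA [ 0.667  -0.2009  0.19  ]
cB [ 0.4364 -0.1914  0.19  ]
knob [ 0.5129 -0.2645  0.272 ]
hand [0.5612 0.1133 0.075 ]
book [ 0.6218 -0.0143  0.083 ]
book [ 0.6193 -0.1007  0.083 ]
book [ 0.49   -0.1028  0.083 ]
book [ 0.4873 -0.0127  0.083 ]
```

Estimates:
- **Press centre:** about (0.551, -0.195), yaw -2.5°.
- **Crank:** about 2.03 rad on turn 0, since the screw top is near 0.235.
- **Knob:** (0.513, -0.2645).
- **Handle:** (0.562, 0.117), so the bed is about 0.142 out.

Next, go above the knob with the jaws near -20° and square to the crank arm.

Call:
servo_tool(motion=[10,-40,60,0,0,-8,30,-90,80,0,0,-16,55,-150,82,0,0,-24,80,-210,82,0,0,-32,105,-270,82,0,0,-40,130,-330,82,0,0,-48,155,-390,82,0,0,-56,180,-450,82,0,0,-64], grip=1, force=60)

```text
time_s: 1.1
eef_pos: [0.4082, 0.0622, 0.4866]
eef_rot: [-3.141, -0.011, -0.0]
wrist_force: [1.1, 1.0, 0.3]
opening: 0.0851
```

Call:
servo_tool(motion=[20,-55,0,0,0,-5,40,-110,0,0,0,-10,60,-165,0,0,0,-14,80,-220,0,0,0,-18,90,-270,0,0,0,-21,98,-311,0,0,0,-21,98,-311,0,0,0,-21,98,-311,0,0,0,-21])

```text
time_s: 2.1
eef_pos: [0.5059, -0.2466, 0.4861]
eef_rot: [-3.091, 0.554, 0.002]
wrist_force: [1.0, 0.1, -0.5]
opening: 0.0852
```

```bash
python3 - <<'E'
from cell import ctrl
import cv2
s=ctrl.sense();print(s["eef_pos"],s["eef_rot"],s["joint_velocities"].round(3))
a=ctrl.capture("top")["pixels"][140:270,340:500,::-1];b=ctrl.capture("scene")["pixels"][60:270,150:350,::-1]
a=cv2.resize(a,(517,420));b=cv2.resize(b,(400,420))
import numpy as np
cv2.imwrite("pics/c1.png",cv2.resize(np.hstack([a,b]),(790,362)))
print(ctrl.sense()["eef_pos"])
E
```

```text
[ 0.50594817 -0.24658148  0.48612254] [-3.09116140e+00  5.54238127e-01  2.01707391e-03] [ 0.019 -0.019  0.008 -0.    -0.001  0.   ]
[ 0.505969   -0.24572578  0.48677176]
```

View pics/c1.png

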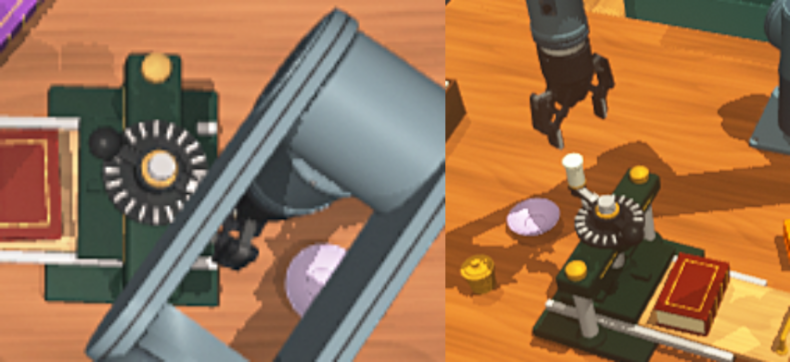

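The hand is up and right of the knob, as the readings say: (0.506, -0.246) against a target of (0.513, -0.2645). Correct that, then descend.

Call:
servo_tool(motion=[7,-19,0,0,0,0,7,-19,-10,0,0,0,7,-19,-30,0,0,0,7,-19,-50,0,0,0,7,-19,-70,0,0,0,7,-19,-85,0,0,0,7,-19,-86,0,0,0,7,-19,-86,0,0,0])

```text
time_s: 3.2
eef_pos: [0.5133, -0.266, 0.4012]
eef_rot: [3.092, -0.554, 0.001]
wrist_force: [-0.1, -0.3, 0.7]
opening: 0.0851
```

Call:
servo_tool(motion=[0,0,0,0,0,0,0,0,0,0,0,0,0,0,0,0,0,0,0,0,0,0,0,0,0,0,0,0,0,0,0,0,0,0,0,0], grip=0, force=60)

```text
time_s: 3.95
eef_pos: [0.5131, -0.2659, 0.4013]
eef_rot: [3.092, -0.554, 0.001]
wrist_force: [-1.1, -0.0, 6.7]
opening: 0.0303
```

```bash
python3 - <<'E'
import numpy as np
inc=[4,8]+[11.25]*79+[8,4]
th=np.radians(-118.1-np.cumsum([0]+inc)); p=80*np.c_[np.cos(th),np.sin(th)]
for k in range(0,83,8):
    d=np.round(p[k+1:k+9]-np.round(p[k],1),1); print(k,round(115.6+sum(inc[:k])),", ".join(f"{a:g}, {b:g}, 0,0,0,0" for a,b in d))
from cell import ctrl
s=ctrl.sense();print(s["wrist_force"],s["opening"],s["time_s"])
E
```

```text
0 116 -4.8, 2.8, 0,0,0,0, -13.8, 9.4, 0,0,0,0, -24.8, 20.6, 0,0,0,0, -33.3, 33.8, 0,0,0,0, -39.1, 48.3, 0,0,0,0, -42, 63.8, 0,0,0,0, -41.8, 79.4, 0,0,0,0, -38.6, 94.8, 0,0,0,0
8 195 6.2, 14.4, 0,0,0,0, 15.1, 27.3, 0,0,0,0, 26.3, 38.3, 0,0,0,0, 39.5, 46.8, 0,0,0,0, 54, 52.6, 0,0,0,0, 69.5, 55.5, 0,0,0,0, 85.1, 55.3, 0,0,0,0, 100.5, 52.1, 0,0,0,0
16 285 14.4, -6.2, 0,0,0,0, 27.3, -15.1, 0,0,0,0, 38.3, -26.3, 0,0,0,0, 46.8, -39.5, 0,0,0,0, 52.6, -54, 0,0,0,0, 55.5, -69.5, 0,0,0,0, 55.3, -85.1, 0,0,0,0, 52.1, -100.5, 0,0,0,0
24 375 -6.2, -14.4, 0,0,0,0, -15.1, -27.3, 0,0,0,0, -26.3, -38.3, 0,0,0,0, -39.5, -46.8, 0,0,0,0, -54, -52.6, 0,0,0,0, -69.5, -55.5, 0,0,0,0, -85.1, -55.3, 0,0,0,0, -100.5, -52.1, 0,0,0,0
32 465 -14.4, 6.2, 0,0,0,0, -27.3, 15.1, 0,0,0,0, -38.3, 26.3, 0,0,0,0, -46.8, 39.5, 0,0,0,0, -52.6, 54, 0,0,0,0, -55.5, 69.5, 0,0,0,0, -55.3, 85.1, 0,0,0,0, -52.1, 100.5, 0,0,0,0
40 555 6.2, 14.4, 0,0,0,0, 15.1, 27.3, 0,0,0,0, 26.3, 38.3, 0,0,0,0, 39.5, 46.8, 0,0,0,0, 54, 52.6, 0,0,0,0, 69.5, 55.5, 0,0,0,0, 85.1, 55.3, 0,0,0,0, 100.5, 52.1, 0,0,0,0
48 645 14.4, -6.2, 0,0,0,0, 27.3, -15.1, 0,0,0,0, 38.3, -26.3, 0,0,0,0, 46.8, -39.5, 0,0,0,0, 52.6, -54, 0,0,0,0, 55.5, -69.5, 0,0,0,0, 55.3, -85.1, 0,0,0,0, 52.1, -100.5, 0,0,0,0
56 735 -6.2, -14.4, 0,0,0,0, -15.1, -27.3, 0,0,0,0, -26.3, -38.3, 0,0,0,0, -39.5, -46.8, 0,0,0,0, -54, -52.6, 0,0,0,0, -69.5, -55.5, 0,0,0,0, -85.1, -55.3, 0,0,0,0, -100.5, -52.1, 0,0,0,0
64 825 -14.4, 6.2, 0,0,0,0, -27.3, 15.1, 0,0,0,0, -38.3, 26.3, 0,0,0,0, -46.8, 39.5, 0,0,0,0, -52.6, 54, 0,0,0,0, -55.5, 69.5, 0,0,0,0, -55.3, 85.1, 0,0,0,0, -52.1, 100.5, 0,0,0,0
72 915 6.2, 14.4, 0,0,0,0, 15.1, 27.3, 0,0,0,0, 26.3, 38.3, 0,0,0,0, 39.5, 46.8, 0,0,0,0, 54, 52.6, 0,0,0,0, 69.5, 55.5, 0,0,0,0, 85.1, 55.3, 0,0,0,0, 100.5, 52.1, 0,0,0,0
80 1005 14.4, -6.2, 0,0,0,0, 23.8, -12.3, 0,0,0,0, 28.1, -15.8, 0,0,0,0
[-1.06397296 -0.03451736  6.67155733] 0.030327103645416128 3.95
```

Call:
servo_tool(motion=[-4.8,2.8,0,0,0,0,-13.8,9.4,0,0,0,0,-24.8,20.6,0,0,0,0,-33.3,33.8,0,0,0,0,-39.1,48.3,0,0,0,0,-42,63.8,0,0,0,0,-41.8,79.4,0,0,0,0,-38.6,94.8,0,0,0,0])

```text
time_s: 4.95
eef_pos: [0.4739, -0.1732, 0.4014]
eef_rot: [3.085, -0.555, 0.001]
wrist_force: [-1.4, -11.9, 4.4]
opening: 0.0305
```

Call:
servo_tool(motion=[6.2,14.4,0,0,0,0,15.1,27.3,0,0,0,0,26.3,38.3,0,0,0,0,39.5,46.8,0,0,0,0,54,52.6,0,0,0,0,69.5,55.5,0,0,0,0,85.1,55.3,0,0,0,0,100.5,52.1,0,0,0,0])

```text
time_s: 5.95
eef_pos: [0.5741, -0.1185, 0.4011]
eef_rot: [3.092, -0.553, -0.005]
wrist_force: [-9.4, 0.0, 9.1]
opening: 0.0301
```

Call:
servo_tool(motion=[14.4,-6.2,0,0,0,0,27.3,-15.1,0,0,0,0,38.3,-26.3,0,0,0,0,46.8,-39.5,0,0,0,0,52.6,-54,0,0,0,0,55.5,-69.5,0,0,0,0,55.3,-85.1,0,0,0,0,52.1,-100.5,0,0,0,0])

```text
time_s: 6.95
eef_pos: [0.6276, -0.2183, 0.4013]
eef_rot: [-3.09, 0.551, -0.003]
wrist_force: [2.2, 8.5, 6.0]
opening: 0.0301
```

Call:
servo_tool(motion=[-6.2,-14.4,0,0,0,0,-15.1,-27.3,0,0,0,0,-26.3,-38.3,0,0,0,0,-39.5,-46.8,0,0,0,0,-54,-52.6,0,0,0,0,-69.5,-55.5,0,0,0,0,-85.1,-55.3,0,0,0,0,-100.5,-52.1,0,0,0,0])

```text
time_s: 7.95
eef_pos: [0.5269, -0.2718, 0.4014]
eef_rot: [3.091, -0.554, 0.007]
wrist_force: [11.1, -1.2, 2.3]
opening: 0.03
```

Call:
servo_tool(motion=[-14.4,6.2,0,0,0,0,-27.3,15.1,0,0,0,0,-38.3,26.3,0,0,0,0,-46.8,39.5,0,0,0,0,-52.6,54,0,0,0,0,-55.5,69.5,0,0,0,0,-55.3,85.1,0,0,0,0,-52.1,100.5,0,0,0,0])

```text
time_s: 8.95
eef_pos: [0.4738, -0.173, 0.4013]
eef_rot: [3.086, -0.555, 0.001]
wrist_force: [0.3, -11.9, 5.1]
opening: 0.0301
```

Call:
servo_tool(motion=[6.2,14.4,0,0,0,0,15.1,27.3,0,0,0,0,26.3,38.3,0,0,0,0,39.5,46.8,0,0,0,0,54,52.6,0,0,0,0,69.5,55.5,0,0,0,0,85.1,55.3,0,0,0,0,100.5,52.1,0,0,0,0])

```text
time_s: 9.95
eef_pos: [0.574, -0.1184, 0.4011]
eef_rot: [3.092, -0.553, -0.005]
wrist_force: [-10.4, -0.2, 9.1]
opening: 0.0298
```

Call:
servo_tool(motion=[14.4,-6.2,0,0,0,0,27.3,-15.1,0,0,0,0,38.3,-26.3,0,0,0,0,46.8,-39.5,0,0,0,0,52.6,-54,0,0,0,0,55.5,-69.5,0,0,0,0,55.3,-85.1,0,0,0,0,52.1,-100.5,0,0,0,0])

```text
time_s: 10.95
eef_pos: [0.6275, -0.2181, 0.4013]
eef_rot: [-3.09, 0.551, -0.003]
wrist_force: [3.8, 7.1, 6.7]
opening: 0.0303
```

Call:
servo_tool(motion=[-6.2,-14.4,0,0,0,0,-15.1,-27.3,0,0,0,0,-26.3,-38.3,0,0,0,0,-39.5,-46.8,0,0,0,0,-54,-52.6,0,0,0,0,-69.5,-55.5,0,0,0,0,-85.1,-55.3,0,0,0,0,-100.5,-52.1,0,0,0,0])

```text
time_s: 11.95
eef_pos: [0.5268, -0.2718, 0.4014]
eef_rot: [3.091, -0.554, 0.006]
wrist_force: [11.2, -1.6, 1.7]
opening: 0.0301
```

Call:
servo_tool(motion=[-14.4,6.2,0,0,0,0,-27.3,15.1,0,0,0,0,-38.3,26.3,0,0,0,0,-46.8,39.5,0,0,0,0,-52.6,54,0,0,0,0,-55.5,69.5,0,0,0,0,-55.3,85.1,0,0,0,0,-52.1,100.5,0,0,0,0])

```text
time_s: 12.95
eef_pos: [0.4738, -0.1728, 0.4013]
eef_rot: [3.086, -0.555, 0.001]
wrist_force: [0.1, -12.6, 5.2]
opening: 0.0304
```

Call:
servo_tool(motion=[6.2,14.4,0,0,0,0,15.1,27.3,0,0,0,0,26.3,38.3,0,0,0,0,39.5,46.8,0,0,0,0,54,52.6,0,0,0,0,69.5,55.5,0,0,0,0,85.1,55.3,0,0,0,0,100.5,52.1,0,0,0,0])

```text
time_s: 13.95
eef_pos: [0.5739, -0.1183, 0.4011]
eef_rot: [3.092, -0.553, -0.006]
wrist_force: [-9.5, 0.0, 10.9]
opening: 0.0303
```

Call:
servo_tool(motion=[14.4,-6.2,0,0,0,0,23.8,-12.3,0,0,0,0,28.1,-15.8,0,0,0,0,28.1,-15.8,0,0,0,0,28.1,-15.8,0,0,0,0])

```text
time_s: 14.58
eef_pos: [0.6023, -0.1339, 0.4012]
eef_rot: [-3.092, 0.553, 0.002]
wrist_force: [-1.3, 0.8, 6.7]
opening: 0.0305
```

Call:
servo_tool(motion=[0,0,0,0,0,0,0,0,0,0,0,0,0,0,0,0,0,0,0,0,20,0,0,0,0,0,50,0,0,0,0,0,90,0,0,0,-5,30,90,0,0,-8,-10,70,90,0,0,-16], grip=1)

```text
time_s: 15.58
eef_pos: [0.5931, -0.065, 0.4911]
eef_rot: [2.982, -0.989, 0.002]
wrist_force: [-0.2, -0.2, -0.6]
opening: 0.0856
```

Call:
servo_tool(motion=[-6,40,0,0,0,-9,-12,80,0,0,0,-18,-18,120,0,0,0,-27,-25,160,0,0,0,-36,-30,181,0,0,0,-45,-30,181,0,0,0,-54,-30,181,0,0,0,-56,-30,181,0,0,0,-56])

```text
time_s: 16.58
eef_pos: [0.5632, 0.116, 0.4906]
eef_rot: [2.178, -2.264, 0.0]
wrist_force: [0.5, -0.3, 0.2]
opening: 0.0855
```

```bash
python3 - <<'E'
from cell import ctrl
import cv2,numpy as np
s=ctrl.sense();print(s["time_s"],s["eef_pos"],s["eef_rot"],s["opening"])
a=ctrl.capture("top")["pixels"][130:270,270:450,::-1];b=ctrl.capture("scene")["pixels"][80:290,190:400,::-1]
cv2.imwrite("pics/c2.png",np.hstack([cv2.resize(a,(463,360)),cv2.resize(b,(337,360))][:2])[:, :800])
E
```

```text
16.575 [0.56322632 0.11596159 0.49064324] [ 2.17816896e+00 -2.26388268e+00  7.41388627e-05] 0.08554265977823351
```

View pics/c2.png

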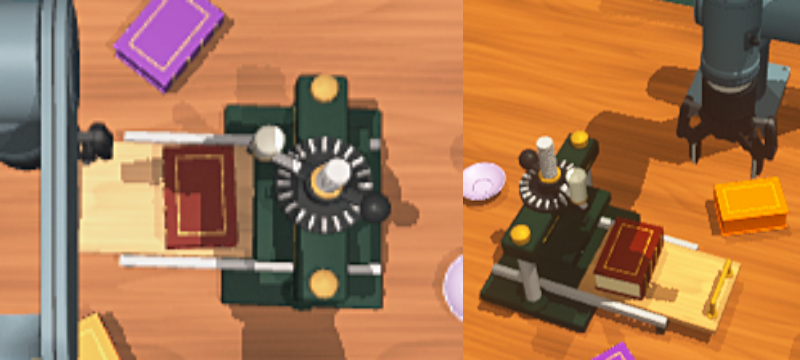

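The platen is held up: the screw stands tall and the knob is at the expected spot. The handle lies below the hand, so descend and grip it.

Call:
servo_tool(motion=[-1,1,-40,0,0,0,-1,1,-85,0,0,0,-1,1,-130,0,0,0,-1,1,-170,0,0,0,-1,1,-205,0,0,0,-1,1,-235,0,0,0,-1,1,-255,0,0,0,-1,1,-263,0,0,0])

```text
time_s: 17.68
eef_pos: [0.5618, 0.1168, 0.2264]
eef_rot: [2.175, -2.264, -0.002]
wrist_force: [0.6, -0.6, 0.9]
opening: 0.0852
```

Call:
servo_tool(motion=[0,0,0,0,0,0,0,0,0,0,0,0,0,0,0,0,0,0,0,0,0,0,0,0,0,0,0,0,0,0,0,0,0,0,0,0,0,0,0,0,0,0], grip=0, force=30)

```text
time_s: 18.55
eef_pos: [0.5623, 0.1173, 0.2283]
eef_rot: [-2.176, 2.265, -0.001]
wrist_force: [-0.4, -0.2, 4.5]
opening: 0.0087
```

Call:
servo_tool(motion=[-0.2,-5,0,0,0,0,-0.7,-15,0,0,0,0,-1.3,-29,0,0,0,0,-1.9,-43,0,0,0,0,-2.5,-57,0,0,0,0,-3.1,-71,0,0,0,0,-3.7,-85,0,0,0,0,-4.3,-98,0,0,0,0])

```text
time_s: 19.55
eef_pos: [0.5581, 0.0192, 0.2283]
eef_rot: [-2.175, 2.265, -0.001]
wrist_force: [0.2, 3.1, 5.0]
opening: 0.0084
```

Call:
servo_tool(motion=[-0.5,-12,0,0,0,0,-1,-22,0,0,0,0,-1.4,-31,0,0,0,0,-1.6,-37,0,0,0,0,-1.7,-40,0,0,0,0,-1.8,-42,0,0,0,0])

```text
time_s: 20.3
eef_pos: [0.5563, -0.0227, 0.2283]
eef_rot: [-2.175, 2.265, -0.001]
wrist_force: [-0.7, 2.3, 4.5]
opening: 0.0088
```

Call:
servo_tool(motion=[0,-1,0,0,0,0,0,-2,0,0,0,0,-0.1,-3,0,0,0,0])

```text
time_s: 20.68
eef_pos: [0.5562, -0.0253, 0.2283]
eef_rot: [-2.174, 2.265, -0.0]
wrist_force: [1.1, 6.2, 6.1]
opening: 0.0088
```

Call:
servo_tool(motion=[0,-1,0,0,0,0,0,-2,0,0,0,0])

```text
time_s: 20.92
eef_pos: [0.5562, -0.0259, 0.2283]
eef_rot: [-2.172, 2.264, 0.003]
wrist_force: [1.1, 14.0, 6.8]
opening: 0.0085
```

The bed is home: 14 N against the stop. Let go, rise and return above the knob.

Call:
servo_tool(motion=[0,1,0,0,0,0,0,1,0,0,0,0,0,1,0,0,0,0,0,1,30,0,0,0,0,1,80,0,0,0,0,1,135,0,0,0,0,1,190,0,0,0,0,1,240,0,0,0], grip=1)

```text
time_s: 21.92
eef_pos: [0.5556, -0.027, 0.4698]
eef_rot: [-2.175, 2.266, -0.001]
wrist_force: [1.0, -0.5, -0.1]
opening: 0.0855
```

Call:
servo_tool(motion=[0,0,22,0,0,8,6,-15,22,0,0,17,14,-40,22,0,0,26,24,-65,22,0,0,35,36,-90,22,0,0,44,46,-107,22,0,0,53,46,-107,22,0,0,62,46,-107,22,0,0,71])

```text
time_s: 22.92
eef_pos: [0.6019, -0.1346, 0.4891]
eef_rot: [3.089, -0.575, -0.002]
wrist_force: [-0.1, -0.6, 0.3]
opening: 0.0856
```

```bash
python3 - <<'E'
from cell import ctrl
import cv2,numpy as np
s=ctrl.sense();print(s["time_s"],s["eef_pos"],s["eef_rot"],s["opening"])
a=ctrl.capture("top")["pixels"][130:270,270:450,::-1];b=ctrl.capture("scene")["pixels"][80:290,190:400,::-1]
cv2.imwrite("pics/c3.png",np.hstack([cv2.resize(a,(400,311)),cv2.resize(b[:, :],(311,311))]))
E
```

```text
22.925 [ 0.60194895 -0.13459165  0.4890624 ] [ 3.08857799e+00 -5.74637947e-01 -1.73884669e-03] 0.08555947181186233
```

View pics/c3.png

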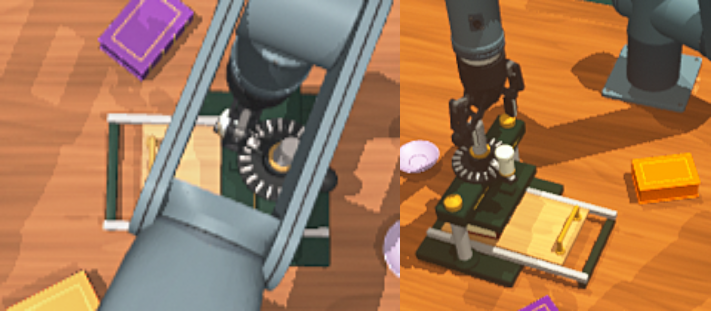

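```bash
python3 - <<'E'
from h import *
for X in[(.602,-.134,.245),(.602,-.1345,.33)]:
    s=proj("scene",X);t=proj("top",X);print((s-[190,80])*311/210+[400,0],(t-[270,130])*400/180)
E
```

```text
[497.48563925 164.02096692] [236.25714962 113.31298869]
[491.71845739 128.75788557] [245.05468634  98.36850255]
```

```bash
python3 - <<'E'
from cell import ctrl
import cv2,numpy as np
a=ctrl.capture("top")["pixels"][160:230,345:435,::-1];b=ctrl.capture("scene")["pixels"][150:230,215:310,::-1]
cv2.imwrite("pics/c4.png",np.hstack([cv2.resize(a,None,fx=4.5,fy=4.5,interpolation=2),cv2.resize(b,None,fx=4,fy=4,interpolation=2)[:315]]))
E
```

```text
(no output)
```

View pics/c4.png

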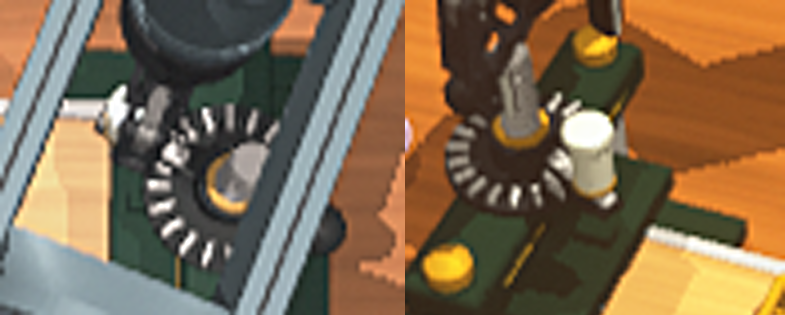

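```bash
python3 - <<'E'
from h import *
for p,z in[((260.1,181.6),.270),((260.8,195),.218)]:
    X=atz("scene",p,z);d=X[:2]-[.551,-.195];print(X,np.hypot(*d),np.degrees(np.arctan2(d[1],d[0])))
print(atz("scene",S(122,52),.270))
for a in(50,60,65,70,75): print(a,proj("scene",[.551+.08*np.cos(np.radians(a)),-.195+.08*np.sin(np.radians(a)),.27]))
E
```

```text
[ 0.58980583 -0.12422095  0.27      ] 0.0807190602520965 61.26548631994193
[ 0.5893129  -0.12815946  0.218     ] 0.07704243188476433 60.17873134828597
[ 0.51243511 -0.2646508   0.27      ]
50 [254.81012377 184.13617787]
60 [259.3876216  181.79093097]
65 [261.45519274 180.43937006]
70 [263.35351941 178.98425857]
75 [265.06840601 177.43836261]
```

The crank settled back onto the next tooth, now about 17.74 rad (platen near 56 mm), so the knob is at (0.590, -0.125). Shift there, descend and grip.

Call:
servo_tool(motion=[-6,5,0,0,0,0,-12,9.5,0,0,0,0,-12,9.5,-20,0,0,0,-12,9.5,-45,0,0,0,-12,9.5,-70,0,0,0,-12,9.5,-85,0,0,0,-12,9.5,-88,0,0,0,-12,9.5,-88,0,0,0])

```text
time_s: 24.12
eef_pos: [0.59, -0.1243, 0.4024]
eef_rot: [3.087, -0.581, 0.002]
wrist_force: [-0.0, -0.4, 0.2]
opening: 0.0852
```

Call:
servo_tool(motion=[0,0,0,0,0,0,0,0,0,0,0,0,0,0,0,0,0,0,0,0,0,0,0,0,0,0,0,0,0,0,0,0,0,0,0,0,0,0,0,0,0,0], grip=0, force=60)

```text
time_s: 25.0
eef_pos: [0.5899, -0.1243, 0.4024]
eef_rot: [3.087, -0.581, 0.001]
wrist_force: [-1.7, 0.1, 6.1]
opening: 0.0305
```

Call:
servo_tool(motion=[0.6,-0.4,0,0,0,0,1.2,-0.7,2,0,0,0,1.2,-0.7,4,0,0,0,1.2,-0.7,6,0,0,0,1.2,-0.7,8,0,0,0,1.2,-0.7,9,0,0,0,1.2,-0.7,9,0,0,0])

```text
time_s: 25.88
eef_pos: [0.591, -0.125, 0.4106]
eef_rot: [3.087, -0.581, -0.001]
wrist_force: [-3.5, 0.5, -5.8]
opening: 0.0306
```

```bash
python3 - <<'E'
import numpy as np
inc=[1.5,3]+[5]*43+[3.5,2]
th=np.radians(60.1+np.cumsum([0]+inc)); p=80*np.c_[np.cos(th),np.sin(th)]
print(sum(inc))
for k in range(0,len(inc),8):
    d=np.round(p[k+1:k+9]-np.round(p[k],1),1); print(k,round(17.757-np.radians(sum(inc[:k])),2),", ".join(f"{a:g}, {b:g}, 0,0,0,0" for a,b in d))
E
```

```text
225.0
0 17.76 -1.9, 1, 0,0,0,0, -5.6, 2.9, 0,0,0,0, -12, 5.6, 0,0,0,0, -18.7, 7.7, 0,0,0,0, -25.5, 9.3, 0,0,0,0, -32.4, 10.2, 0,0,0,0, -39.3, 10.6, 0,0,0,0, -46.3, 10.3, 0,0,0,0
8 17.15 -6.9, -0.8, 0,0,0,0, -13.8, -2.3, 0,0,0,0, -20.4, -4.3, 0,0,0,0, -26.9, -7, 0,0,0,0, -33.1, -10.1, 0,0,0,0, -39, -13.8, 0,0,0,0, -44.6, -18.1, 0,0,0,0, -49.8, -22.7, 0,0,0,0
16 16.46 -4.7, -5.2, 0,0,0,0, -9, -10.7, 0,0,0,0, -12.8, -16.5, 0,0,0,0, -16.1, -22.7, 0,0,0,0, -18.8, -29.1, 0,0,0,0, -20.9, -35.8, 0,0,0,0, -22.5, -42.6, 0,0,0,0, -23.4, -49.5, 0,0,0,0
24 15.76 -0.4, -6.9, 0,0,0,0, -0.1, -13.9, 0,0,0,0, 0.7, -20.8, 0,0,0,0, 2.2, -27.7, 0,0,0,0, 4.2, -34.3, 0,0,0,0, 6.9, -40.8, 0,0,0,0, 10, -47, 0,0,0,0, 13.7, -52.9, 0,0,0,0
32 15.06 4.3, -5.6, 0,0,0,0, 8.9, -10.8, 0,0,0,0, 14.1, -15.5, 0,0,0,0, 19.6, -19.8, 0,0,0,0, 25.4, -23.6, 0,0,0,0, 31.6, -26.9, 0,0,0,0, 38, -29.6, 0,0,0,0, 44.7, -31.7, 0,0,0,0
40 14.36 6.8, -1.6, 0,0,0,0, 13.7, -2.5, 0,0,0,0, 20.6, -2.9, 0,0,0,0, 27.6, -2.6, 0,0,0,0, 34.5, -1.8, 0,0,0,0, 39.3, -0.8, 0,0,0,0, 42, -0.1, 0,0,0,0
```

The knob lifted: TCP up 8.2 mm with -5.8 N of spring pull. Turn back slowly, holding about 1 mm more lift for margin.

Call:
servo_tool(motion=[-1.9,1,1,0,0,0,-5.6,2.9,1,0,0,0,-12,5.6,1,0,0,0,-18.7,7.7,1,0,0,0,-25.5,9.3,1,0,0,0,-32.4,10.2,1,0,0,0,-39.3,10.6,1,0,0,0,-46.3,10.3,1,0,0,0])

```text
time_s: 26.88
eef_pos: [0.5443, -0.1148, 0.4118]
eef_rot: [3.087, -0.581, 0.001]
wrist_force: [-1.8, -1.5, -5.7]
opening: 0.0308
```

Call:
servo_tool(motion=[-6.9,-0.8,0,0,0,0,-13.8,-2.3,0,0,0,0,-20.4,-4.3,0,0,0,0,-26.9,-7,0,0,0,0,-33.1,-10.1,0,0,0,0,-39,-13.8,0,0,0,0,-44.6,-18.1,0,0,0,0,-49.8,-22.7,0,0,0,0])

```text
time_s: 27.88
eef_pos: [0.4948, -0.1378, 0.4118]
eef_rot: [3.087, -0.581, 0.001]
wrist_force: [-0.1, -3.4, -5.6]
opening: 0.0306
```

Call:
servo_tool(motion=[-4.7,-5.2,0,0,0,0,-9,-10.7,0,0,0,0,-12.8,-16.5,0,0,0,0,-16.1,-22.7,0,0,0,0,-18.8,-29.1,0,0,0,0,-20.9,-35.8,0,0,0,0,-22.5,-42.6,0,0,0,0,-23.4,-49.5,0,0,0,0])

```text
time_s: 28.88
eef_pos: [0.4719, -0.1845, 0.4112]
eef_rot: [-3.081, 0.578, 0.001]
wrist_force: [3.6, 9.5, -6.1]
opening: 0.0305
```

Call:
servo_tool(motion=[-0.4,-6.9,0,0,0,0,-0.1,-13.9,0,0,0,0,0.7,-20.8,0,0,0,0,2.2,-27.7,0,0,0,0,4.2,-34.3,0,0,0,0,6.9,-40.8,0,0,0,0,10,-47,0,0,0,0,13.7,-52.9,0,0,0,0])

```text
time_s: 29.88
eef_pos: [0.4858, -0.2405, 0.4119]
eef_rot: [3.087, -0.581, 0.002]
wrist_force: [3.2, -0.3, -6.1]
opening: 0.0304
```

Call:
servo_tool(motion=[4.3,-5.6,0,0,0,0,8.9,-10.8,0,0,0,0,14.1,-15.5,0,0,0,0,19.6,-19.8,0,0,0,0,25.4,-23.6,0,0,0,0,31.6,-26.9,0,0,0,0,38,-29.6,0,0,0,0,44.7,-31.7,0,0,0,0])

```text
time_s: 30.88
eef_pos: [0.5304, -0.2717, 0.4117]
eef_rot: [3.087, -0.581, -0.0]
wrist_force: [1.4, -1.2, -5.9]
opening: 0.0303
```

Call:
servo_tool(motion=[3.4,-0.9,0,0,0,0,6.8,-1.6,0,0,0,0,10.2,-2.2,0,0,0,0,13.7,-2.5,0,0,0,0,17.2,-2.8,0,0,0,0,20.6,-2.9,0,0,0,0])

```text
time_s: 31.62
eef_pos: [0.5506, -0.2744, 0.4116]
eef_rot: [3.087, -0.581, -0.002]
wrist_force: [-0.3, -1.2, -6.5]
opening: 0.0306
```

Call:
servo_tool(motion=[3.5,0.1,0,0,0,0,7,0.3,0,0,0,0,10.5,0.7,0,0,0,0,13.9,1.1,0,0,0,0])

```text
time_s: 32.12
eef_pos: [0.5647, -0.2733, 0.4117]
eef_rot: [-3.087, 0.581, 0.0]
wrist_force: [1.0, -1.7, -6.1]
opening: 0.0307
```

Call:
servo_tool(motion=[2.5,0.5,0,0,0,0,4.8,1,0,0,0,0,7.5,1.7,0,0,0,0,7.5,1.7,0,0,0,0])

```text
time_s: 32.62
eef_pos: [0.5723, -0.2715, 0.4118]
eef_rot: [-3.087, 0.581, -0.001]
wrist_force: [1.4, -1.2, -6.1]
opening: 0.0304
```

Call:
servo_tool(motion=[0,0,-3,0,0,0,0,0,-6,0,0,0,0,0,-9,0,0,0,0,0,-10,0,0,0,0,0,-10,0,0,0])

```text
time_s: 33.25
eef_pos: [0.572, -0.2716, 0.4026]
eef_rot: [3.087, -0.581, 0.002]
wrist_force: [0.9, -0.9, 2.4]
opening: 0.0307
```

Call:
servo_tool(motion=[0,0,0,0,0,0,0,0,0,0,0,0,0,0,0,0,0,0,0,0,0,0,0,0,0,0,20,0,0,0,0,0,50,0,0,0,0,0,90,0,0,0,0,0,110,0,0,0], grip=1)

```text
time_s: 34.25
eef_pos: [0.572, -0.2715, 0.5144]
eef_rot: [3.086, -0.581, 0.005]
wrist_force: [-1.0, 0.2, 0.7]
opening: 0.0855
```

Call:
servo_tool(motion=[-20,30,0,0,0,0,-50,80,0,0,0,0,-80,140,0,0,0,0,-100,200,0,0,0,0,-120,260,0,0,0,0,-140,320,0,0,0,0,-160,370,0,0,0,0,-180,420,0,0,0,0])

```text
time_s: 35.25
eef_pos: [0.3907, 0.1502, 0.512]
eef_rot: [-3.087, 0.58, -0.001]
wrist_force: [0.4, 0.3, -0.2]
opening: 0.0854
```

```bash
python3 - <<'E'
from cell import ctrl
import cv2,numpy as np
s=ctrl.sense();print(s["time_s"],s["eef_pos"],s["wrist_force"])
c=ctrl.capture("top")["pixels"][:,:,::-1];d=ctrl.capture("scene")["pixels"][:,:,::-1]
cv2.imwrite("pics/top5.png",c);cv2.imwrite("pics/scene5.png",d)
a=c[155:255,320:445];b=d[140:280,195:345]
cv2.imwrite("pics/c5.png",np.hstack([cv2.resize(a,(375,300),interpolation=2),cv2.resize(b,(425,397),interpolation=2)[:300]])if 0 else np.hstack([cv2.resize(a,(370,420),interpolation=2) if 0 else cv2.copyMakeBorder(cv2.resize(a,(350,280),interpolation=2),0,140,0,0,0),cv2.resize(b,(450,420),interpolation=2)]))
E
```

```text
35.25 [0.39067321 0.15015311 0.51202079] [ 0.38193432  0.25857587 -0.22112325]
```

View pics/c5.png

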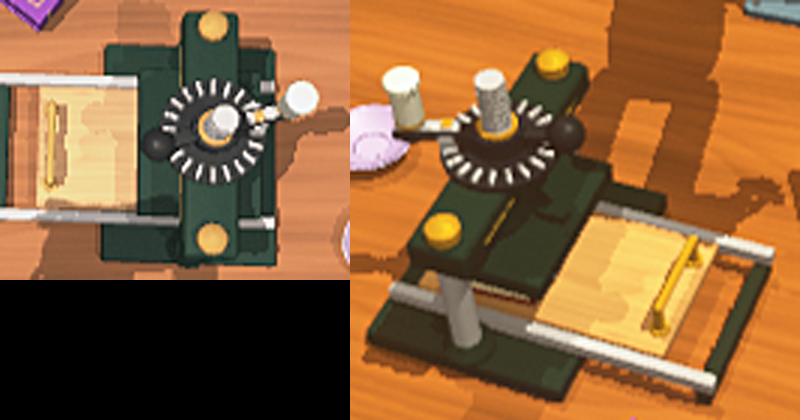

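The bed is home and the book is under the platen, a red-brown edge at (505,292) in the right panel. The knob cap is at top crop (300,98). Check the numbers.

```bash
python3 - <<'E'
from h import *
kt=(300/2.8+320-.4,98/2.8+155-.4); ks=((403-350)/3+195-.4,78/3+140-.4)
X=tri(kt,ks);print(X); d=X[:2]-[.551,-.195];w=np.arctan2(d[1],d[0]);print("crank",-(w+np.radians(2.5))+4*np.pi)
st=(225/2.8+320-.4,118/2.8+155-.4); ss=((489-350)/3+195-.4,77/3+140-.4);print("screwtop",tri(st,ss))
R=np.array([[1,.0436],[-.0436,1]])
def w3(x,y,z): return np.r_[np.array([.551,-.195])+R@[x,y],z]
for z in(.081,.083,.085,.105): 
  for x in(-.085,.085): print(z,x,((proj("scene",w3(x,.07,z))-[195,140])*3+[350,0]).round(1))
b=cv2.imread("pics/scene5.png")[210:250,195:285];cv2.imwrite("pics/c6.png",cv2.resize(b,(783,348),interpolation=2))
print(proj("scene",w3(-.085,.07,.083)),proj("scene",w3(-.085,.07,.105)))
E
```

```text
[ 0.57072133 -0.27066814  0.2693059 ]
crank 13.838576383054228
screwtop [ 0.55075031 -0.19499444  0.27340679]
0.081 -0.085 [613.3 177.7]
0.081 0.085 [541.3 302.7]
0.083 -0.085 [613.2 176.4]
0.083 0.085 [541.1 301.3]
0.085 -0.085 [613. 175.]
0.085 0.085 [540.9 300. ]
0.105 -0.085 [611.6 161.2]
0.105 0.085 [538.6 286.5]
[282.7230553  198.79061889] [282.2141725  193.74569221]
```

View pics/c6.png

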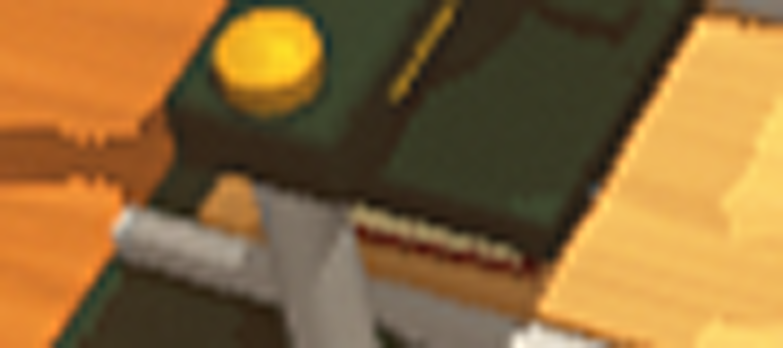

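```bash
python3 -c "
from cell import ctrl
print(ctrl.finish_job())"
```

```text
the job is handed in; nothing more can be done
None
```

The re-glued book is in the press with the platen lowered onto it, and the job was handed in at about 35 s of the 72 s allowed. No verdict came back.

- **Raising:** I turned the crank clockwise from about 2.0 to 17.9 rad at four seconds a turn. The wrist readings between moves showed at most about 13 N across the knob, and the hand kept pace with its path. On release the crank fell back about 0.2 rad onto a tooth. It held there at about 17.74 rad, with the platen about 56 mm up.
- **Bed:** I pushed it about 143 mm to its stop, which pushed back with 14 N. In the pictures the book lies under the platen, and the platen was about 11 mm above the book's height as it went in.
- **Lowering:** I lifted the knob about 9 mm and turned back at about 9 s a turn, slower at the end, through the stiff spot. Then I let the knob drop, released it and moved the arm clear.
- **Last checks:** The crank measured 13.84 rad, so the screw is at about 44.0 mm. That is 1 mm into the 2 mm of play on the 45 mm book, so the platen should be resting on it without being screwed down.
- **Less certain:** The measured screw top, 273 mm, was 2 mm higher than that implies, which is within the calibration. The force readings showed no clear sign of contact, so that it rests on the book comes from the geometry and the pictures.

I went nowhere near the bystanders or the orange and purple books.

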